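Tile up an LED ticker bar

ROBOT

A 6-joint arm with a two-finger parallel gripper is mounted at the origin on the work surface. World frame = base frame: x ahead of the robot, y to its left, z up, the work surface at z = 0. Lengths are in m, angles in rad, forces in N, time in s.
With the tool pointing down it reaches from about 0.25 to 0.775 m from the base axis. Payload 4 kg.
Tool frame: the origin (TCP) lies at the very end of the fingers, on their centre line; the grasp point (between the pads) lies 19 mm behind it; x points along the fingers, y is the direction in which the jaws open and shut, and the axes are right-handed (so a half turn about x gives the same grasp; the last joint's range is limited). The gripper opens to 94 mm and grips with 3 to 60 N. Pads are 16 mm wide; open, the fingers measure 119 mm over their backs; the gripper's body (75 mm by 177 mm) begins 78 mm behind the grasp point.
Start: joints at [-1.375, 0.087, 1.371, -0, 1.684, -0.103], TCP at [0.162, -0.526, 0.206] pointing down, gripper open.
Joint ranges: [-3.1, 3.1], [-0.76, 2.03], [0.27, 2.55], [-1.08, 4.22], [0.17, 2.65], [-2.57, 2.57]. Speed limits (rad/s): [2.79, 2.79, 3.14, 3.14, 3.14, 3.14].

INTERFACE

Orientations are given as [roll, pitch, yaw] about the fixed x, y, z axes, in that order (R = Rz(yaw) Ry(pitch) Rx(roll)).
In Python, from bench import robot gives the robot as it stands.
- The arm moves only by the tool carry_out, never from a script. Its argument "targets" is a list of rows, each a list of 5 numbers: the closure, from 0 (fully open) to 1 (shut), then the shift along the tool's x, y, z in cm, then the turn about the tool's x in degrees. In form: [[fingers, tx, ty, tz, turn], ...]. A call has 1 to 20 rows; each row shifts and turns the commanded pose from where the row before left it, along the tool's axes as they then stand; what a row does not reach is not made up. A row lasts 1/10 s, in which the tool goes at most 50 mm and 8.59 degrees, less where a joint would pass 70% of its speed; a pose out of reach is approached as far as the arm can. A call is refused whole if a number of a shift passes 5 or a number of a turn 8.59, either way. A call with a gripper value outside its range is refused whole. The fingers move at their own pace and stop on an object; the grip force is fixed at half the most. Time passes only in rows, so rows that do not move let the fingers close. It gives the time, the measured TCP pose, the force and the opening at its end, in the units of the state.
- robot.get_obs(): the state, without advancing time (a new reading comes with each control period).
- robot.snapshot(name): name is "side" or "top"; returns a dict with "image" (400x640x3 uint8, red, green, blue), "camera_matrix" (3x3 intrinsics, pixels), "pose" (4x4, takes a point from camera to world coordinates). Camera axes: x right, y up, looking along -z (the intrinsics and any distortion apply to the point x, -y, -z); pixel columns grow to the right and rows downward; lengths in m; the calibration is good to about 2 mm. A picture is of the moment at which its call begins. There is no depth.
- robot.close_job(): hands the job in, once; it reports no verdict.
The state is a dict: "time": time; "joint_positions": joint angles; "qvel": joint speeds; "joint_torque": joint torques, N m; "tool_pos": TCP position; "ee_rot": TCP orientation; "wrist_force": force on the tool from outside, world axes, zero at the start; "wrist_torque": the same for the moment, N m; "width": finger opening in m.
Only numpy, scipy, OpenCV 4.12 (cv2) and the standard library are available. Lean on these libraries where they do the work, as an engineer would, in place of code of your own. Each camera call takes 0.05 s, during which the arm holds its last target. There are 200 camera calls.

TASK

An aluminium ticker-display bar lies on the blue line table with a strip of dark foam tape stuck along its middle. Take the felt-soled rubbing block from the tool tray and rub the tape down with steady, moderate pressure (about 10 N) along its whole length, starting at the end with the cable gland, then stand the block back in the tray. Press every LED tile lying on the table, face up, into the bar until all its studs have snapped fully home, filling the bar from the cable-gland end without leaving an empty bay between, and leave everything else where it is.

Things in the scene. Friction and masses are not known exactly. Their poses are not given: they have to be found in the camera images.
- bar: ticker bar: aluminium profile 359 mm long (x), 54 wide (y), 30 high, fixed, origin under its middle. x points from the cable-gland end (black cap, round gland reaching 32 mm beyond the profile, below the top face) to the plain end (thin black cap). Five bays in a row, at x = -134, -67, 0, 67 and 134 mm.
- tape: strip of dark grey foam tape along the middle of the bar's top face, 335 mm long, 20 wide, 2 thick, rather firm (about 12 N per mm); its origin is the middle of its underside, axes as the bar's; its top is 32 mm above the table
- bay1 (a point): first bay, next to the cable gland: middle of its seat, on top of the tape, 32 mm above the table; axes as the bar's. A tile that is home has its middle 7 mm above this point; one only resting on the sprung balls stands about 10 mm higher. Snapping it in takes about 5 to 10 N straight down; then it stays by itself.
- bay2 (a point): second bay, as bay1. Every bay has four square 12 mm sockets at 18 mm from its middle in x and y; a sprung ball in each catches the stud head. Tiles overhang the bar by 5 mm on both sides and leave a 3 mm gap to the next tile.
- bay3 (a point): third (middle) bay, as bay1
- bay4 (a point): fourth bay, as bay1
- bay5 (a point): fifth bay, next to the plain end, as bay1
- tile1_mid (a point): LED tile, black, 64 x 64 x 14 mm, pale dots on the face, 55 to 95 g, on four 14 mm snap studs: face 28 mm above what it stands on. Point: middle of the block, 21 mm above the stud tips. z out of the face, x and y along the edges; fits in any quarter turn. Grip two opposite edges. May be absent (None from the start).
- tile2_mid (a point): a second LED tile like tile1. The studs of all tiles stand 18 mm from the middle in x and y, 10 mm thick at the head with a pointed 3 mm tip, so they find the 12 mm sockets from about 3 mm off. May be absent (None from the start).
- tile3_mid (a point): a third LED tile like tile1; may be absent (None from the start)
- tile4_mid (a point): a fourth LED tile like tile1; may be absent (None from the start)
- tile5_mid (a point): a fifth LED tile like tile1; may be absent (None from the start)
- block_grip (a point): wooden rubbing block with felt sole: sole 70 (x) x 44 x 14 mm, on it an upright grip rib 66 long (x), 20 thick (y), top 57 mm above the underside; 130 to 210 g. Point: middle of the rib, 38 mm above the underside; z up, x along the rib. Grip the rib across its thickness; to rub, the sole lies flat on the tape with the rib along the bar.
- tray_in (a point): grey tool tray, fixed, 110 mm (x) by 150 mm (y) outside, 18 mm high, walls 4 mm; the point is the middle of its inner floor, 4 mm above the table. The block stands in it at the start, with its grip point 38 mm above this point, and belongs back there, upright.
- pot: bystander: aluminium pot of screws, 60 mm across, 34 mm high; origin under its middle
- taperoll: bystander: roll of foam tape lying flat, 94 mm across, 19 mm high; origin under its middle
- driver: bystander: screwdriver lying on the table
- psu: bystander: steel power module, 110 x 58 x 30 mm
- gun: bystander: cordless driver lying on its side
- alcohol: bystander: white bottle, 54 mm across, 140 mm high
- carton: bystander: cardboard box 100 x 75 x 45 mm
Things that resemble listed ones, but are neither listed nor needed, are in the scene too. Of the things that look like the part that bears tray_in, the larger one is meant.

How it is judged:
On the way, in this order (a step that is already met when the one before it is completed fails the run):
1. the block is rubbing the tape over the first bay (cable-gland end), pressed on it with 3 to 25 N (x of block_grip in the frame of bar between -0.175 and -0.118 m and y of block_grip in the frame of bar between -0.015 and 0.015 m and contact force between block and tape between 3 and 25 N and angle between block_grip's own z axis and vertical below 0.2 rad), for 0.1 s.
2. the block is rubbing the tape at the seam of bays 1 and 2, pressed on it with 3 to 25 N (x of block_grip in the frame of bar between -0.1115 and -0.0895 m and y of block_grip in the frame of bar between -0.015 and 0.015 m and contact force between block and tape between 3 and 25 N and angle between block_grip's own z axis and vertical below 0.2 rad), for 0.1 s.
3. the block is rubbing the tape over bay 2, pressed on it with 3 to 25 N (x of block_grip in the frame of bar between -0.078 and -0.056 m and y of block_grip in the frame of bar between -0.015 and 0.015 m and contact force between block and tape between 3 and 25 N and angle between block_grip's own z axis and vertical below 0.2 rad), for 0.1 s.
4. the block is rubbing the tape at the seam of bays 2 and 3, pressed on it with 3 to 25 N (x of block_grip in the frame of bar between -0.0445 and -0.0225 m and y of block_grip in the frame of bar between -0.015 and 0.015 m and contact force between block and tape between 3 and 25 N and angle between block_grip's own z axis and vertical below 0.2 rad), for 0.1 s.
5. the block is rubbing the tape over the middle bay, pressed on it with 3 to 25 N (x of block_grip in the frame of bar between -0.011 and 0.011 m and y of block_grip in the frame of bar between -0.015 and 0.015 m and contact force between block and tape between 3 and 25 N and angle between block_grip's own z axis and vertical below 0.2 rad), for 0.1 s.
6. the block is rubbing the tape at the seam of bays 3 and 4, pressed on it with 3 to 25 N (x of block_grip in the frame of bar between 0.0225 and 0.0445 m and y of block_grip in the frame of bar between -0.015 and 0.015 m and contact force between block and tape between 3 and 25 N and angle between block_grip's own z axis and vertical below 0.2 rad), for 0.1 s.
7. the block is rubbing the tape over bay 4, pressed on it with 3 to 25 N (x of block_grip in the frame of bar between 0.056 and 0.078 m and y of block_grip in the frame of bar between -0.015 and 0.015 m and contact force between block and tape between 3 and 25 N and angle between block_grip's own z axis and vertical below 0.2 rad), for 0.1 s.
8. the block is rubbing the tape at the seam of bays 4 and 5, pressed on it with 3 to 25 N (x of block_grip in the frame of bar between 0.0895 and 0.1115 m and y of block_grip in the frame of bar between -0.015 and 0.015 m and contact force between block and tape between 3 and 25 N and angle between block_grip's own z axis and vertical below 0.2 rad), for 0.1 s.
9. the block is rubbing the tape over the last bay (plain end), pressed on it with 3 to 25 N (x of block_grip in the frame of bar between 0.118 and 0.175 m and y of block_grip in the frame of bar between -0.015 and 0.015 m and contact force between block and tape between 3 and 25 N and angle between block_grip's own z axis and vertical below 0.2 rad), for 0.1 s.
At the end, for the whole second after the job is handed in: Every tile that is present is in a bay: within 4 mm of the bay's middle, fully down (block no more than 2.5 mm proud of home), level within 0.06 rad, face up, at rest; no empty bay lies between the cable gland and a tile; the block stands upright in the tray, within 50 mm of its middle, at rest (((horizontal distance between tile1_mid and bay1 below 0.004 m and z of tile1_mid in the frame of bay1 between 0.004 and 0.0095 m and angle between tile1_mid's own z axis and vertical below 0.06 rad) or (horizontal distance between tile1_mid and bay2 below 0.004 m and z of tile1_mid in the frame of bay2 between 0.004 and 0.0095 m and angle between tile1_mid's own z axis and vertical below 0.06 rad) or (horizontal distance between tile1_mid and bay3 below 0.004 m and z of tile1_mid in the frame of bay3 between 0.004 and 0.0095 m and angle between tile1_mid's own z axis and vertical below 0.06 rad) or (horizontal distance between tile1_mid and bay4 below 0.004 m and z of tile1_mid in the frame of bay4 between 0.004 and 0.0095 m and angle between tile1_mid's own z axis and vertical below 0.06 rad) or (horizontal distance between tile1_mid and bay5 below 0.004 m and z of tile1_mid in the frame of bay5 between 0.004 and 0.0095 m and angle between tile1_mid's own z axis and vertical below 0.06 rad)) and ((horizontal distance between tile2_mid and bay1 below 0.004 m and z of tile2_mid in the frame of bay1 between 0.004 and 0.0095 m and angle between tile2_mid's own z axis and vertical below 0.06 rad) or (horizontal distance between tile2_mid and bay2 below 0.004 m and z of tile2_mid in the frame of bay2 between 0.004 and 0.0095 m and angle between tile2_mid's own z axis and vertical below 0.06 rad) or (horizontal distance between tile2_mid and bay3 below 0.004 m and z of tile2_mid in the frame of bay3 between 0.004 and 0.0095 m and angle between tile2_mid's own z axis and vertical below 0.06 rad) or (horizontal distance between tile2_mid and bay4 below 0.004 m and z of tile2_mid in the frame of bay4 between 0.004 and 0.0095 m and angle between tile2_mid's own z axis and vertical below 0.06 rad) or (horizontal distance between tile2_mid and bay5 below 0.004 m and z of tile2_mid in the frame of bay5 between 0.004 and 0.0095 m and angle between tile2_mid's own z axis and vertical below 0.06 rad)) and ((horizontal distance between tile3_mid and bay1 below 0.004 m and z of tile3_mid in the frame of bay1 between 0.004 and 0.0095 m and angle between tile3_mid's own z axis and vertical below 0.06 rad) or (horizontal distance between tile3_mid and bay2 below 0.004 m and z of tile3_mid in the frame of bay2 between 0.004 and 0.0095 m and angle between tile3_mid's own z axis and vertical below 0.06 rad) or (horizontal distance between tile3_mid and bay3 below 0.004 m and z of tile3_mid in the frame of bay3 between 0.004 and 0.0095 m and angle between tile3_mid's own z axis and vertical below 0.06 rad) or (horizontal distance between tile3_mid and bay4 below 0.004 m and z of tile3_mid in the frame of bay4 between 0.004 and 0.0095 m and angle between tile3_mid's own z axis and vertical below 0.06 rad) or (horizontal distance between tile3_mid and bay5 below 0.004 m and z of tile3_mid in the frame of bay5 between 0.004 and 0.0095 m and angle between tile3_mid's own z axis and vertical below 0.06 rad)) and ((horizontal distance between tile4_mid and bay1 below 0.004 m and z of tile4_mid in the frame of bay1 between 0.004 and 0.0095 m and angle between tile4_mid's own z axis and vertical below 0.06 rad) or (horizontal distance between tile4_mid and bay2 below 0.004 m and z of tile4_mid in the frame of bay2 between 0.004 and 0.0095 m and angle between tile4_mid's own z axis and vertical below 0.06 rad) or (horizontal distance between tile4_mid and bay3 below 0.004 m and z of tile4_mid in the frame of bay3 between 0.004 and 0.0095 m and angle between tile4_mid's own z axis and vertical below 0.06 rad) or (horizontal distance between tile4_mid and bay4 below 0.004 m and z of tile4_mid in the frame of bay4 between 0.004 and 0.0095 m and angle between tile4_mid's own z axis and vertical below 0.06 rad) or (horizontal distance between tile4_mid and bay5 below 0.004 m and z of tile4_mid in the frame of bay5 between 0.004 and 0.0095 m and angle between tile4_mid's own z axis and vertical below 0.06 rad)) and ((horizontal distance between tile5_mid and bay1 below 0.004 m and z of tile5_mid in the frame of bay1 between 0.004 and 0.0095 m and angle between tile5_mid's own z axis and vertical below 0.06 rad) or (horizontal distance between tile5_mid and bay2 below 0.004 m and z of tile5_mid in the frame of bay2 between 0.004 and 0.0095 m and angle between tile5_mid's own z axis and vertical below 0.06 rad) or (horizontal distance between tile5_mid and bay3 below 0.004 m and z of tile5_mid in the frame of bay3 between 0.004 and 0.0095 m and angle between tile5_mid's own z axis and vertical below 0.06 rad) or (horizontal distance between tile5_mid and bay4 below 0.004 m and z of tile5_mid in the frame of bay4 between 0.004 and 0.0095 m and angle between tile5_mid's own z axis and vertical below 0.06 rad) or (horizontal distance between tile5_mid and bay5 below 0.004 m and z of tile5_mid in the frame of bay5 between 0.004 and 0.0095 m and angle between tile5_mid's own z axis and vertical below 0.06 rad)) and linear speed of each of tile1, tile2, tile3, tile4, tile5, block below 0.02 m/s and (not (horizontal distance between any of tile1_mid, tile2_mid, tile3_mid, tile4_mid, tile5_mid and bay2 below 0.01 m) or horizontal distance between any of tile1_mid, tile2_mid, tile3_mid, tile4_mid, tile5_mid and bay1 below 0.01 m) and (not (horizontal distance between any of tile1_mid, tile2_mid, tile3_mid, tile4_mid, tile5_mid and bay3 below 0.01 m) or horizontal distance between any of tile1_mid, tile2_mid, tile3_mid, tile4_mid, tile5_mid and bay2 below 0.01 m) and (not (horizontal distance between any of tile1_mid, tile2_mid, tile3_mid, tile4_mid, tile5_mid and bay4 below 0.01 m) or horizontal distance between any of tile1_mid, tile2_mid, tile3_mid, tile4_mid, tile5_mid and bay3 below 0.01 m) and (not (horizontal distance between any of tile1_mid, tile2_mid, tile3_mid, tile4_mid, tile5_mid and bay5 below 0.01 m) or horizontal distance between any of tile1_mid, tile2_mid, tile3_mid, tile4_mid, tile5_mid and bay4 below 0.01 m) and horizontal distance between block_grip and tray_in below 0.05 m and z of block_grip in the frame of tray_in below 0.045 m and angle between block_grip's own z axis and vertical below 0.1 rad); the robot touches nothing.
It fails at once if another thing on the table is pushed more than 40 mm or knocked over (distance of any of pot, taperoll, driver, psu, gun, alcohol, carton from where it was at the start of the episode above 0.04 m or angle between any of pot, alcohol, carton's own z axis and vertical above 0.7 rad).
Of tile1, tile2, tile3, tile4, tile5 only 3 to 5 are there at a start; the rules pass over those that are not, and their reading is None.
At some moment in a run one of tile1, tile2, tile3, tile4, tile5 may be knocked a few centimetres aside while the robot is not near it.
Once in a run the grip may slacken for a moment while it holds something.
It also fails if it takes over 210 s, if anything falls off the work surface, if the arm or the gripper's body presses on something with over 40 N, if the wrist force passes 120 N, or if a joint passes its speed limit or range.

## Working session

There is one attempt and no reset: what is moved stays moved. The work goes in short steps, Python scripts to look and compute and a tool call to move; the robot and the scene stay as the last step left them, time stands still between calls to the robot, and variables do not carry over. Pictures are saved under pics/ and viewed, about 12 in all and at most 16, crops included, and the job is handed in when it is done.

Besides the shell and the picture viewer there is one more tool, called after "Emit:" in YAML: its name, and indented under it one key for each argument. carry_out: Moves the arm, as the interface text tells. Its arguments: {"type":"object","properties":{"targets":{"type":"array","items":{"type":"array","items":{"type":"number"}}}},"required":["targets"]}

```bash
mkdir -p pics; ls; cat > h.py <<'E'
import numpy as np, cv2
from bench import robot
def snap(n,save=None):
    s=robot.snapshot(n); im=cv2.cvtColor(s["image"],cv2.COLOR_RGB2BGR)
    if save: cv2.imwrite("pics/"+save,im)
    return im,np.array(s["camera_matrix"]),np.array(s["pose"]),s
def ray(px,K,P,z):
    p=np.atleast_2d(np.array(px,float)); d=np.c_[p,np.ones(len(p))]@np.linalg.inv(K).T
    d=d*[1,-1,-1]; d=d@P[:3,:3].T; o=P[:3,3]
    return o+d*((z-o[2])/d[:,2])[:,None]
def proj(X,K,P):
    c=(np.atleast_2d(X)-P[:3,3])@P[:3,:3]; c=c*[1,-1,-1]; u=c@K.T; return u[:,:2]/u[:,2:]
E
python3 - <<'E'
from h import *
for n in("top","side"):
    im,K,P,s=snap(n,n+"0.png"); print(n,s.keys(),K.round(1).tolist(),P.round(3).tolist())
print(robot.get_obs())
E
```

```text
pics
top dict_keys(['image', 'camera_matrix', 'pose']) [[404.2, 0.0, 317.3], [0.0, 404.2, 192.2], [0.0, 0.0, 1.0]] [[0.023, 0.997, -0.076, 0.421], [-0.999, 0.02, -0.03, 0.018], [-0.028, 0.076, 0.997, 1.225], [0.0, 0.0, 0.0, 1.0]]
side dict_keys(['image', 'camera_matrix', 'pose']) [[467.7, 0.0, 315.6], [0.0, 467.7, 201.0], [0.0, 0.0, 1.0]] [[0.997, 0.053, -0.061, 0.43], [-0.08, 0.738, -0.67, -0.961], [0.01, 0.672, 0.74, 1.179], [0.0, 0.0, 0.0, 1.0]]
{'time': 0.1, 'joint_positions': array([-1.37509359e+00,  8.79054429e-02,  1.37207001e+00, -7.02843236e-06,
        1.68363754e+00, -1.03097156e-01]), 'qvel': array([-9.43950401e-04, -2.24079855e-04, -3.85604903e-03, -1.30234308e-03,
        1.21309244e-03,  4.35213228e-05]), 'joint_torque': array([ 3.27926224e-03, -3.41251659e+01, -3.03303123e+01,  7.21464213e-02,
        3.04314983e-02, -9.37540153e-05]), 'tool_pos': array([ 0.16180312, -0.52514194,  0.20442474]), 'ee_rot': array([-1.67043599,  1.56877598,  1.76995578]), 'wrist_force': array([-0.27417606, -0.22246665,  0.38111904]), 'wrist_torque': array([ 0.08779106, -0.023417  ,  0.01716328]), 'width': 0.09407011017575174}
```

View pics/top0.png

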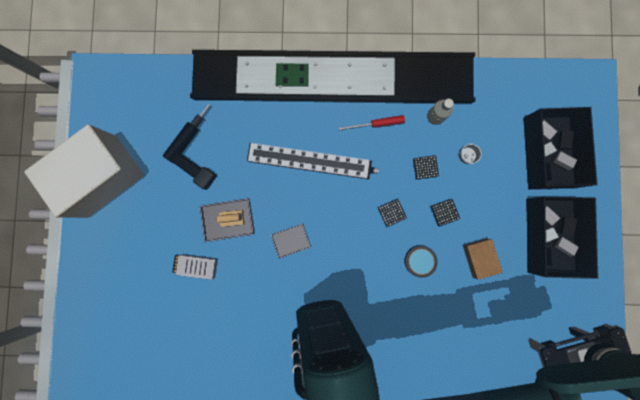

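View pics/side0.png

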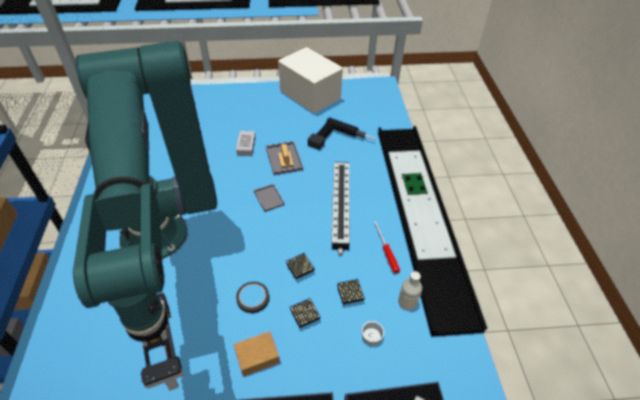

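The top view shows the bar at (310,160) with its gland at the right (376,170). There are three tile candidates, at (392,212), (445,212) and (426,167). The larger tray with the block is at (228,218), and the small look-alike tray is at (292,240). Next are close crops and measurements.

```bash
python3 - <<'E'
from h import *
im,K,P,s=snap("top"); im2,K2,P2,s2=snap("side")
np.savez("cal.npz",K=K,P=P,K2=K2,P2=P2); cv2.imwrite("t.png",im); cv2.imwrite("s.png",im2)
a=cv2.resize(im[130:250,190:390],None,fx=4,fy=4,interpolation=cv2.INTER_CUBIC)[:, :800]
b=cv2.resize(im[150:235,375:475],None,fx=4,fy=4,interpolation=cv2.INTER_CUBIC)
cv2.imwrite("pics/c1.png",a)
c=cv2.resize(im2[155:260,230:370],None,fx=2.85,fy=2.85,interpolation=cv2.INTER_CUBIC)
d=cv2.resize(im2[245:335,280:380],None,fx=4,fy=4,interpolation=cv2.INTER_CUBIC)
h=max(b.shape[0],d.shape[0]); 
o=np.zeros((h,800,3),np.uint8); o[:b.shape[0],:400]=b; o[:d.shape[0],400:]=d
cv2.imwrite("pics/c2.png",o)
hsv=cv2.cvtColor(im,cv2.COLOR_BGR2HSV)
m=(~((hsv[...,0]>95)&(hsv[...,0]<115)&(hsv[...,1]>110))).astype(np.uint8)*255
m[:60]=0;
cs,_=cv2.findContours(m,cv2.RETR_EXTERNAL,cv2.CHAIN_APPROX_NONE)
for c in cs:
    A=cv2.contourArea(c)
    if 150<A<6000:
        (x,y),(w,h_),an=cv2.minAreaRect(c); X=ray([(x,y)],K,P,0.02)[0]
        print(round(A),round(x,1),round(y,1),round(w,1),round(h_,1),round(an,1),X.round(4)[:2])
E
```

```text
2282 334.5 375.5 85.0 47.0 0.0 [-0.017  -0.0078]
824 194.3 266.5 42.2 21.5 7.1 [0.2837 0.4149]
755 420.5 261.5 31.0 31.0 90.0 [ 0.3153 -0.2534]
1080 482.6 258.6 38.3 30.7 72.9 [ 0.3282 -0.4337]
824 290.3 240.4 25.5 34.5 70.2 [0.3676 0.131 ]
426 445.3 212.2 21.4 22.1 70.0 [ 0.4612 -0.3257]
424 392.0 212.5 21.5 21.9 63.4 [ 0.457 -0.169]
1786 226.1 219.6 36.9 51.2 80.9 [0.425  0.3252]
3917 568.0 237.0 80.0 58.0 90.0 [ 0.3968 -0.6804]
416 425.7 166.7 21.2 21.9 82.4 [ 0.5957 -0.2678]
426 192.6 168.1 43.7 18.4 41.2 [0.5785 0.4337]
342 470.0 153.0 20.0 22.0 90.0 [ 0.6394 -0.399 ]
2326 313.0 160.9 131.8 19.8 8.1 [0.6072 0.069 ]
325 371.9 123.2 8.9 66.8 81.9 [ 0.7251 -0.1062]
3872 566.3 146.9 79.7 54.1 85.6 [ 0.6626 -0.6817]
258 187.8 130.8 8.2 68.4 39.4 [0.6927 0.4539]
```

View pics/c1.png

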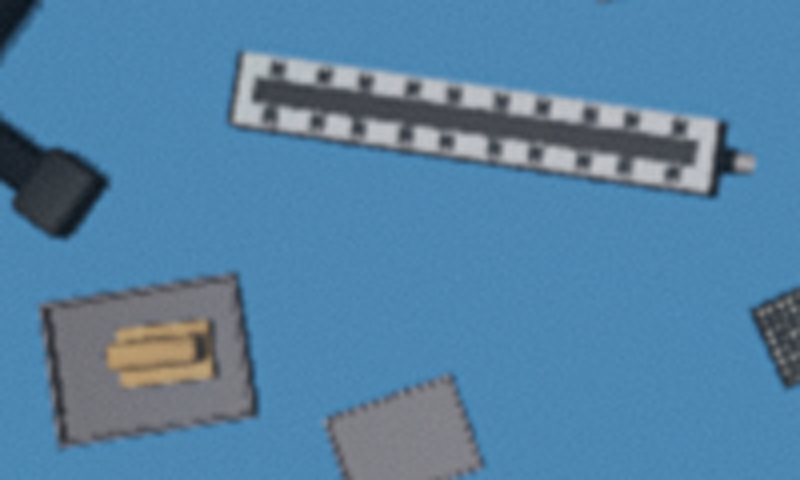

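View pics/c2.png

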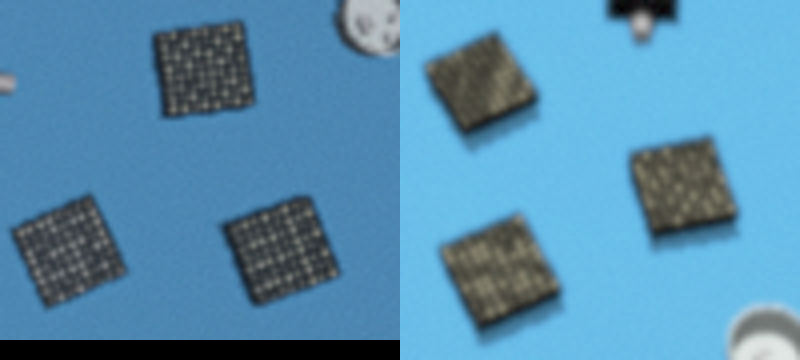

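The larger tray holds the block, with the small empty tray as its look-alike. Three face-up tiles with dots are on the table, and the bar's gland is at its right (-y) end. Now I measure precisely.

```bash
cat >> h.py <<'E'
def dotrect(im,K,P,px,r=18,z=.028,thr=95):
    x0,y0=int(px[0])-r,int(px[1])-r; c=cv2.resize(im[y0:y0+2*r,x0:x0+2*r],None,fx=8,fy=8,interpolation=cv2.INTER_CUBIC)
    h=cv2.cvtColor(c,cv2.COLOR_BGR2HSV); m=((h[...,1]<100)&(h[...,2]>thr)).astype(np.uint8)*255
    m=cv2.morphologyEx(m,cv2.MORPH_CLOSE,np.ones((31,31)))
    cs,_=cv2.findContours(m,cv2.RETR_EXTERNAL,cv2.CHAIN_APPROX_NONE); k=max(cs,key=cv2.contourArea)[:,0]
    k=(k+.5)/8-.5+[x0,y0]; X=ray(k,K,P,z)[:,:2].astype(np.float32)
    (a,b),(w,l),an=cv2.minAreaRect(X*1000); return np.array([a,b,w,l,an]).round(1)
E
python3 - <<'E'
from h import *
c=np.load("cal.npz"); K,P,K2,P2=[c[k] for k in("K","P","K2","P2")]
im=cv2.imread("t.png"); im2=cv2.imread("s.png")
for p in[(392,212),(445,212),(426,167)]: print("top",dotrect(im,K,P,p))
for p in[(301,266),(305,314),(350,292)]: print("side",dotrect(im2,K2,P2,p))
def comps(im,K,P,box):
    x0,y0,x1,y1=box; f=8
    g=cv2.cvtColor(cv2.resize(im[y0:y1,x0:x1],None,fx=f,fy=f,interpolation=cv2.INTER_CUBIC),cv2.COLOR_BGR2HSV)
    white=((g[...,1]<60)&(g[...,2]>150)).astype(np.uint8)*255
    cs,_=cv2.findContours(white,cv2.RETR_EXTERNAL,cv2.CHAIN_APPROX_NONE); k=max(cs,key=cv2.contourArea)
    fill=np.zeros_like(white); cv2.drawContours(fill,[k],-1,255,-1)
    h=cv2.bitwise_and(cv2.bitwise_not(white),fill)
    tp=lambda k:(k[:,0]+.5)/f-.5+[x0,y0]
    (a,b),(w,l),an=cv2.minAreaRect((ray(tp(k),K,P,.030)[:,:2]*1000).astype(np.float32)); print("bar outline",a,b,w,l,an)
    cs,_=cv2.findContours(h,cv2.RETR_EXTERNAL,cv2.CHAIN_APPROX_NONE)
    S=[]
    for q in cs:
        A=cv2.contourArea(q)
        if A<3*64: continue
        if A>100*64: print("tape",np.round(cv2.minAreaRect((ray(tp(q),K,P,.032)[:,:2]*1000).astype(np.float32))[0],1),np.round(cv2.minAreaRect((ray(tp(q),K,P,.032)[:,:2]*1000).astype(np.float32))[1:][0],1))
        else: S.append(ray([tp(q).mean(0)],K,P,.030)[0,:2])
    S=np.array(S); print(len(S),"sockets mean",(S.mean(0)*1000).round(1)); u=np.linalg.svd(S-S.mean(0))[2][0]; print("axis",u,np.degrees(np.arctan2(u[1],u[0])))
comps(im,K,P,(240,135,375,185)); comps(im2,K2,P2,(325,155,358,250))
# tray + rib
f=8;x0,y0,x1,y1=195,190,262,248
g=cv2.cvtColor(cv2.resize(im[y0:y1,x0:x1],None,fx=f,fy=f,interpolation=cv2.INTER_CUBIC),cv2.COLOR_BGR2HSV)
m=((g[...,0]<30)&(g[...,1]>60)&(g[...,2]>195)).astype(np.uint8)*255
for n,M,z in(("wood",((g[...,0]<30)&(g[...,1]>60)).astype(np.uint8)*255,.018),("rib",m,.061),("tray",((g[...,1]<100)|(g[...,0]<30)).astype(np.uint8)*255,.018)):
    cs,_=cv2.findContours(M,cv2.RETR_EXTERNAL,cv2.CHAIN_APPROX_NONE);k=max(cs,key=cv2.contourArea)[:,0]
    X=ray((k+.5)/f-.5+[x0,y0],K,P,z)[:,:2]*1000; print(n,cv2.minAreaRect(X.astype(np.float32)))
cv2.imwrite("m.png",m)
E
```

```text
top [ 456.9 -167.4   63.1   64.    25.4]
top [ 458.1 -319.5   61.    49.1   23.4]
top [ 610.3 -265.5   34.    61.5   13. ]
side [ 456.3 -168.6   65.6   63.2   23.3]
side [ 460.8 -324.8   64.2   65.    21.3]
side [ 594.5 -267.7   64.7   64.7    7.6]
bar outline 608.4483642578125 83.17788696289062 358.3223876953125 54.20980453491211 82.71735382080078
0 sockets mean nan<stdin>:22: RuntimeWarning: Mean of empty slice.
  ret = ret.dtype.type(ret / rcount)
Traceback (most recent call last):
numpy.linalg.LinAlgError: 1-dimensional array given. Array must be at least two-dimensional
```

```bash
python3 - <<'E'
from h import *
c=np.load("cal.npz"); K,P,K2,P2=[c[k] for k in("K","P","K2","P2")]
im=cv2.imread("t.png"); im2=cv2.imread("s.png")
for t in(60,75):
  for p in[(392,212),(445,212),(426,167)]: print("top",t,dotrect(im,K,P,p,thr=t))
f=8
def R(M,x0,y0,K,P,z):
    cs,_=cv2.findContours(M.astype(np.uint8)*255,cv2.RETR_EXTERNAL,cv2.CHAIN_APPROX_NONE);k=max(cs,key=cv2.contourArea)[:,0]
    X=ray((k+.5)/f-.5+[x0,y0],K,P,z)[:,:2]*1000; return [np.round(v,1) for v in cv2.minAreaRect(X.astype(np.float32))]
up=lambda im,b:cv2.cvtColor(cv2.resize(im[b[1]:b[3],b[0]:b[2]],None,fx=f,fy=f,interpolation=cv2.INTER_CUBIC),cv2.COLOR_BGR2HSV)
g=up(im2,(325,155,358,250)); print("side bar",R((g[...,1]<70)&(g[...,2]>150),325,155,K2,P2,.030))
for n,I,KK,PP,b in(("top",im,K,P,(195,190,262,248)),("side",im2,K2,P2,(262,138,305,178))):
    g=up(I,b); o=(g[...,0]<30)&(g[...,1]>60)
    v=g[...,2][o]; print(n,np.percentile(v,[5,25,50,75,95]))
    print("wood z18",R(o,b[0],b[1],KK,PP,.018))
    for t in(190,200,210,220): print("rib",t,R(o&(g[...,2]>t),b[0],b[1],KK,PP,.061))
    print("tray",R((g[...,1]<100)|(g[...,0]<30),b[0],b[1],KK,PP,.018))
a=cv2.resize(im[200:240,205:255],None,fx=8,fy=8,interpolation=cv2.INTER_CUBIC);b=cv2.resize(im2[138:178,262:305],None,fx=8,fy=8,interpolation=cv2.INTER_CUBIC)
cv2.imwrite("pics/c3.png",np.hstack([a,b]))
E
```

```text
top 60 [ 456.8 -167.2   63.2   64.5   25.4]
top 60 [ 461.5 -323.4   63.5   63.5   21.6]
top 60 [ 594.6 -266.    63.    64.5    8.4]
top 75 [ 456.8 -167.2   63.2   64.5   25.4]
top 75 [ 461.8 -324.1   63.5   62.    21.4]
top 75 [ 594.7 -266.5   63.    63.5    8.4]
side bar [array([608.2,  81.6]), array([362.5,  55.3]), np.float64(82.8)]
top [122. 147. 167. 180. 185.]
wood z18 [array([429.9, 316.1]), array([44. , 79.6]), np.float64(8.1)]Traceback (most recent call last):
  File "<stdin>", line 16, in <module>
  File "<stdin>", line 8, in R
ValueError: max() iterable argument is empty
```

```bash
cat >> h.py <<'E'
from scipy.spatial.transform import Rotation as Rn
def state():
    o=robot.get_obs(); R=Rn.from_euler("xyz",o["ee_rot"]).as_matrix(); return o,R
def go(x,y,z,jaw):
    "shift in tool axes (cm) now, then turn about tool x (deg) making jaw axis at world angle jaw (mod 180)"
    o,R=state(); d=R.T@(np.array([x,y,z])-o["tool_pos"])*100
    cur=np.degrees(np.arctan2(R[1,1],R[0,1])); t=(cur-jaw+90)%180-90
    print("t",round(o["time"],2),"tcp",o["tool_pos"].round(4),"jaw",round(cur,2),"tilt",(R[:,0]+[0,0,1]).round(4),"w",round(o["width"],4),"F",o["wrist_force"].round(1),"q6",round(o["joint_positions"][5],2))
    print("  shift",d.round(2),"turn",round(t,2))
E
python3 - <<'E'
from h import *
c=np.load("cal.npz"); K,P,K2,P2=[c[k] for k in("K","P","K2","P2")]
im=cv2.imread("t.png"); im2=cv2.imread("s.png")
print(ray([(190+152/4,130+352/4)],K,P,.061),ray([(190+166/4,130+354/4)],K,P,.018))
a=cv2.resize(im[200:240,205:255],None,fx=8,fy=8,interpolation=cv2.INTER_CUBIC);b=cv2.resize(im2[138:178,262:305],None,fx=8,fy=8,interpolation=cv2.INTER_CUBIC)
cv2.imwrite("pics/c3.png",np.hstack([a,b]))
print(state()[1].round(3)); go(.425,.316,.2,8.1)
E
```

```text
[[0.42955681 0.30950579 0.061     ]] [[0.42861287 0.30963632 0.018     ]]
[[-0.     0.294 -0.956]
 [ 0.001 -0.956 -0.294]
 [-1.    -0.001 -0.   ]]
t 0.2 tcp [ 0.1618 -0.5253  0.2047] jaw -72.88 tilt [-0.0003  0.0014  0.    ] w 0.0943 F [-0.3  0.8  0.2] q6 -0.1
  shift [  0.58 -72.66 -49.92] turn -80.98
```

View pics/c3.png

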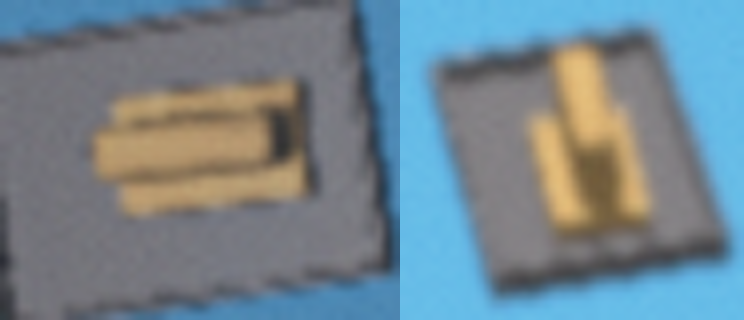

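Emit:
carry_out:
  targets:
    - [0,0,0,0,-8.1]
    - [0,0,0,0,-8.1]
    - [0,0,0,0,-8.1]
    - [0,0,0,0,-8.1]
    - [0,0,0,0,-8.1]
    - [0,0,0,0,-8.1]
    - [0,0,0,0,-8.1]
    - [0,0,0,0,-8.1]
    - [0,0,0,0,-8.1]
    - [0,0,0,0,-8.1]
    - [0,0,0,0,0]

```text
time: 1.3
tool_pos: [0.1619, -0.5255, 0.2052]
ee_rot: [-3.089, 1.57, 1.765]
wrist_force: [-0.2, 0.0, 0.0]
width: 0.0941
```

Emit:
carry_out:
  targets:
    - [0,0,1.9,-3.95,0]
    - [0,0,1.9,-3.95,0]
    - [0,0,1.9,-3.95,0]
    - [0,0,1.9,-3.95,0]
    - [0,0,1.9,-3.95,0]
    - [0,0,1.9,-3.95,0]
    - [0,0,1.9,-3.95,0]
    - [0,0,1.9,-3.95,0]
    - [0,0,1.9,-3.95,0]
    - [0,0,1.9,-3.95,0]
    - [0,0,1.9,-3.95,0]
    - [0,0,1.9,-3.95,0]
    - [0,0,1.9,-3.95,0]
    - [0,0,1.9,-3.95,0]
    - [0,0,1.9,-3.95,0]
    - [0,0,1.9,-3.95,0]
    - [0,0,1.9,-3.95,0]
    - [0,0,1.9,-3.95,0]
    - [0,0,1.9,-3.95,0]
    - [0,0,1.9,-3.95,0]

```text
time: 3.3
tool_pos: [0.4266, 0.312, 0.2053]
ee_rot: [0.405, 1.57, -1.027]
wrist_force: [0.7, 0.5, 0.8]
width: 0.094
```

```bash
python3 - <<'E'
from h import *
go(.429,.3096,.025,8.1)
E
```

```text
t 3.3 tcp [0.4266 0.312  0.2053] jaw 7.95 tilt [ 0.0002 -0.0003  0.    ] w 0.094 F [0.7 0.5 0.8] q6 0.39
  shift [18.03  0.2   0.27] turn -0.15
```

Emit:
carry_out:
  targets:
    - [0,3.5,0.2,0.27,0]
    - [0,3.5,0,0,0]
    - [0,3.5,0,0,0]
    - [0,3,0,0,0]
    - [0,2.5,0,0,0]
    - [0,2,0,0,0]
    - [0,0,0,0,0]
    - [1,0,0,0,0]
    - [1,0,0,0,0]
    - [1,0,0,0,0]
    - [1,0,0,0,0]
    - [1,0,0,0,0]
    - [1,0,0,0,0]
    - [1,0,0,0,0]
    - [1,0,0,0,0]
    - [1,0,0,0,0]
    - [1,0,0,0,0]

```text
time: 5.0
tool_pos: [0.429, 0.3077, 0.0254]
ee_rot: [1.408, 1.57, -0.021]
wrist_force: [0.5, 0.2, 0.3]
width: 0.0197
```

```bash
python3 - <<'E'
from h import *
go(.429,.3096,.025,8.1)
E
```

```text
t 5.0 tcp [0.429  0.3077 0.0254] jaw 8.12 tilt [ 0.0004 -0.      0.    ] w 0.0197 F [0.5 0.2 0.3] q6 0.37
  shift [ 0.04  0.02 -0.19] turn 0.02
```

Emit:
carry_out:
  targets:
    - [1,-1,0,0,0]
    - [1,-2,0,0,0]
    - [1,-3,0,0,0]
    - [1,-3,0,0,0]
    - [1,-2,0,0,0]
    - [1,0,0,0,7.7]
    - [1,0,0,0,7.7]
    - [1,0,0,0,0]

```text
time: 5.8
tool_pos: [0.4288, 0.3077, 0.1361]
ee_rot: [1.994, 1.57, 0.296]
wrist_force: [-0.8, 1.4, -1.7]
width: 0.0199
```

```bash
python3 - <<'E'
from h import *
go(.590,-.0613,.07,-7.25)
E
```

```text
t 5.8 tcp [0.4288 0.3077 0.1361] jaw -7.27 tilt [0.0004 0.0001 0.    ] w 0.0199 F [-0.8  1.4 -1.7] q6 0.64
  shift [ 6.61 20.65 34.56] turn -0.02
```

Emit:
carry_out:
  targets:
    - [1,0,1.3,2.2,0]
    - [1,0,2.2,3.7,0]
    - [1,0,2.2,3.7,0]
    - [1,0,2.2,3.7,0]
    - [1,0,2.2,3.7,0]
    - [1,0,2.2,3.7,0]
    - [1,0,2.2,3.7,0]
    - [1,0,2.2,3.7,0]
    - [1,0,2.2,3.7,0]
    - [1,0,1.75,2.76,0]
    - [1,2,0,0,0]
    - [1,2.5,0,0,0]
    - [1,1.5,0,0,0]
    - [1,0,0,0,0]
    - [1,0,0,0,0]

```text
time: 7.3
tool_pos: [0.5899, -0.061, 0.0757]
ee_rot: [-1.397, 1.571, -3.094]
wrist_force: [0.1, 0.8, -0.6]
width: 0.02
```

```bash
python3 - <<'E'
from h import *
go(.590,-.0613,.0534,-7.25)
im,K,P,_=snap("top"); a=cv2.resize(im[120:210,250:410],None,fx=4,fy=4,interpolation=cv2.INTER_CUBIC)
im,K,P,_=snap("side"); b=cv2.resize(im[150:270,280:420],None,fx=3,fy=3,interpolation=cv2.INTER_CUBIC)
o=np.zeros((360,800,3),np.uint8); o[:,:380]=a[:,260:]; o[:360,380:]=b[:,:420]; cv2.imwrite("pics/c4.png",o)
E
```

```text
t 7.3 tcp [ 0.5899 -0.061   0.0757] jaw -7.2 tilt [-0.0003 -0.      0.    ] w 0.02 F [ 0.1  0.8 -0.6] q6 -0.07
  shift [2.23 0.01 0.03] turn 0.05
```

View pics/c4.png

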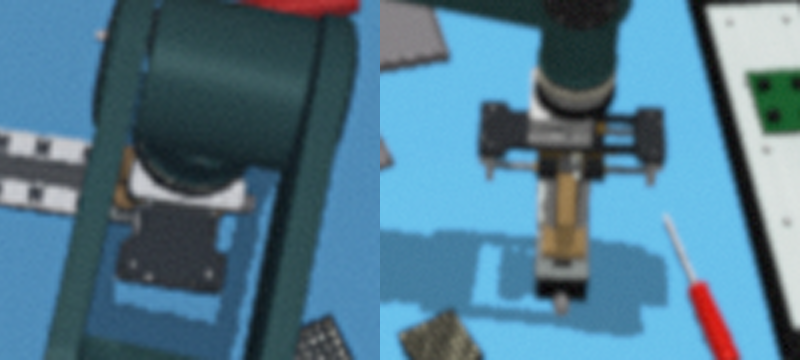

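The block hangs upright over the gland end of the bar, centred and aligned with it. I'll lower it in small steps.

Emit:
carry_out:
  targets:
    - [1,1,0,0,0]
    - [1,0.7,0,0,0]
    - [1,0.3,0,0,0]
    - [1,0.15,0,0,0]
    - [1,0.1,0,0,0]
    - [1,0,0,0,0]
    - [1,0,0,0,0]

```text
time: 8.1
tool_pos: [0.59, -0.0613, 0.0534]
ee_rot: [1.343, 1.57, -0.355]
wrist_force: [-1.7, 1.2, 1.4]
width: 0.0197
```

Emit:
carry_out:
  targets:
    - [1,0.05,0,0,0]
    - [1,0,0,0,0]
    - [1,0,0,0,0]

```text
time: 8.4
tool_pos: [0.59, -0.0613, 0.0534]
ee_rot: [1.329, 1.57, -0.369]
wrist_force: [-3.9, 1.0, 5.1]
width: 0.0197
```

Emit:
carry_out:
  targets:
    - [1,0.05,0,0,0]
    - [1,0,0,0,0]
    - [1,0,0,0,0]

```text
time: 8.7
tool_pos: [0.59, -0.0613, 0.0534]
ee_rot: [1.368, 1.57, -0.33]
wrist_force: [-4.2, 0.5, 7.5]
width: 0.0197
```

Emit:
carry_out:
  targets:
    - [1,0.05,0,0,0]
    - [1,0,0,0,0]
    - [1,0,0,0,0]
    - [1,0,0,-0.4,0]
    - [1,0,0,-0.7,0]
    - [1,0,0,-0.7,0]
    - [1,0,0,-0.7,0]

```text
time: 9.4
tool_pos: [0.5953, -0.0388, 0.0536]
ee_rot: [1.007, 1.563, -0.691]
wrist_force: [0.0, -4.3, 5.1]
width: 0.0195
```

```bash
python3 - <<'E'
from h import *
go(.6266,.2263,.0534,-7.25)
E
```

```text
t 9.4 tcp [ 0.5953 -0.0388  0.0536] jaw -7.33 tilt [ 0.0058 -0.0048  0.    ] w 0.0195 F [ 0.  -4.3  5.1] q6 -0.03
  shift [ -0.09  -0.28 -26.69] turn -0.08
```

Emit:
carry_out:
  targets:
    - [1,0.03,-0.05,-0.7,0]
    - [1,0.03,-0.05,-0.7,0]
    - [1,0,-0.05,-0.7,0]
    - [1,0,-0.05,-0.7,0]
    - [1,0,0,-0.7,0]

```text
time: 9.9
tool_pos: [0.5982, -0.0042, 0.0536]
ee_rot: [1.034, 1.562, -0.665]
wrist_force: [-0.7, -4.7, 6.7]
width: 0.0196
```

```bash
python3 - <<'E'
from h import *
go(.6266,.2263,.0534,-7.25)
E
```

```text
t 9.9 tcp [ 0.5982 -0.0042  0.0536] jaw -7.33 tilt [ 0.0069 -0.0054  0.    ] w 0.0196 F [-0.7 -4.7  6.7] q6 0.03
  shift [ -0.09  -0.13 -23.22] turn -0.08
```

Emit:
carry_out:
  targets:
    - [1,0.03,-0.05,-0.7,0]
    - [1,0.02,-0.05,-0.7,0]
    - [1,0,0,-0.7,0]
    - [1,0,0,-0.7,0]
    - [1,0,0,-0.7,0]
    - [1,0,0,-0.7,0]
    - [1,0,0,-0.7,0]
    - [1,0,0,-0.7,0]
    - [1,0,0,-0.7,0]
    - [1,0,0,-0.7,0]

```text
time: 10.9
tool_pos: [0.6065, 0.0652, 0.0536]
ee_rot: [1.082, 1.561, -0.617]
wrist_force: [-0.7, -6.3, 8.3]
width: 0.0199
```

Emit:
carry_out:
  targets:
    - [1,0,0,-0.7,0]
    - [1,0,0,-0.7,0]
    - [1,0,0,-0.7,0]
    - [1,0,0,-0.7,0]
    - [1,0,0,-0.7,0]
    - [1,0,0,-0.7,0]
    - [1,0,0,-0.7,0]

```text
time: 11.6
tool_pos: [0.6127, 0.1139, 0.0535]
ee_rot: [1.115, 1.562, -0.584]
wrist_force: [-1.0, -6.9, 8.1]
width: 0.0199
```

```bash
python3 - <<'E'
from h import *
go(.6266,.2263,.0534,-7.25)
E
```

```text
t 11.6 tcp [0.6127 0.1139 0.0535] jaw -7.35 tilt [ 0.0076 -0.005   0.    ] w 0.0199 F [-1.  -6.9  8.1] q6 0.23
  shift [ -0.03  -0.06 -11.33] turn -0.1
```

Force is steady at about 8 N. I'll continue to the plain end and then lift.

Emit:
carry_out:
  targets:
    - [1,0,0,-0.7,0]
    - [1,0,0,-0.7,0]
    - [1,0,0,-0.7,0]
    - [1,0,0,-0.7,0]
    - [1,0,0,-0.7,0]
    - [1,0,0,-0.7,0]
    - [1,0,0,-0.7,0]
    - [1,0,0,-0.7,0]
    - [1,0,0,-0.7,0]
    - [1,0,0,-0.7,0]
    - [1,0,0,-0.7,0]
    - [1,0,0,-0.7,0]
    - [1,0,0,-0.7,0]
    - [1,0,0,-0.7,0]
    - [1,0,0,-0.7,0]
    - [1,0,0,-0.7,0]
    - [1,0,0,0,0]
    - [1,0,0,0,0]

```text
time: 13.4
tool_pos: [0.6268, 0.2265, 0.0535]
ee_rot: [1.469, 1.563, -0.23]
wrist_force: [-0.1, -4.5, 7.9]
width: 0.0198
```

```bash
python3 - <<'E'
from h import *
go(.6266,.2263,.0534,-7.25)
E
```

```text
t 13.4 tcp [0.6268 0.2265 0.0535] jaw -7.32 tilt [ 0.0074 -0.0017  0.    ] w 0.0198 F [-0.1 -4.5  7.9] q6 0.39
  shift [ 0.01 -0.02  0.02] turn -0.07
```

Emit:
carry_out:
  targets:
    - [1,-1,0,0,0]
    - [1,-2,0,0,0]
    - [1,-2.5,0,0,0]
    - [1,-1.5,0,0,0]
    - [1,0,0,0,-7.7]
    - [1,0,0,0,-7.7]
    - [1,0,0,0,0]

```text
time: 14.1
tool_pos: [0.6238, 0.228, 0.12]
ee_rot: [-2.029, 1.571, 2.825]
wrist_force: [-0.7, -0.2, -1.1]
width: 0.02
```

```bash
python3 - <<'E'
from h import *
go(.429,.312,.028,8.1)
E
```

```text
t 14.1 tcp [0.6238 0.228  0.12  ] jaw 8.12 tilt [-0.0003  0.0001  0.    ] w 0.02 F [-0.7 -0.2 -1.1] q6 0.12
  shift [  9.2  -18.09 -11.07] turn 0.02
```

Emit:
carry_out:
  targets:
    - [1,0,-2,-1.25,0]
    - [1,0,-4,-2.45,0]
    - [1,0,-4,-2.45,0]
    - [1,0,-4,-2.45,0]
    - [1,0,-3,-1.8,0]
    - [1,0,-1.1,-0.67,0]
    - [1,3,0,0,0]
    - [1,3,0,0,0]
    - [1,2,0,0,0]
    - [1,0.8,0,0,0]
    - [1,0.4,0,0,0]
    - [1,0.2,0,0,0]
    - [1,0,0,0,0]

```text
time: 15.4
tool_pos: [0.4299, 0.3121, 0.0273]
ee_rot: [1.895, 1.569, 0.465]
wrist_force: [-0.1, 0.0, -2.0]
width: 0.0195
```

Emit:
carry_out:
  targets:
    - [1,0.1,0,0,0]
    - [1,0.05,0,0,0]
    - [1,0,0,0,0]

```text
time: 15.7
tool_pos: [0.4294, 0.312, 0.0254]
ee_rot: [1.833, 1.57, 0.404]
wrist_force: [0.6, 0.3, -1.0]
width: 0.0194
```

Emit:
carry_out:
  targets:
    - [1,0.05,0,0,0]
    - [1,0,0,0,0]
    - [0,0,0,0,0]
    - [0,0,0,0,0]
    - [0,0,0,0,0]
    - [0,0,0,0,0]
    - [0,0,0,0,0]
    - [0,0,0,0,0]
    - [0,-2,0,0,0]
    - [0,-4,0,0,0]
    - [0,-4,0,0,0]
    - [0,-4,0,0,0]
    - [0,-2,0,0,0]
    - [0,0,0,0,0]

```text
time: 17.1
tool_pos: [0.4309, 0.3129, 0.1888]
ee_rot: [1.94, 1.562, 0.511]
wrist_force: [0.8, -1.1, -0.5]
width: 0.0938
```

```bash
python3 - <<'E'
from h import *
go(.457,-.168,.17,25)
im,K,P,_=snap("top"); im2,K2,P2,_=snap("side")
cv2.imwrite("t1.png",im)
for p in[(392,212),(445,212),(426,167)]: print("top",dotrect(im,K,P,p,thr=65))
for p in[(301,266),(305,314),(350,292)]: print("side",dotrect(im2,K2,P2,p,thr=80))
cv2.imwrite("pics/c5.png",cv2.resize(np.vstack([im[100:300,150:500],im2[130:330,180:530]]),None,fx=1.5,fy=1.5))
E
```

```text
t 17.1 tcp [0.4309 0.3129 0.1888] jaw 8.12 tilt [0.0075 0.0042 0.    ] w 0.0938 F [ 0.8 -1.1 -0.5] q6 0.38
  shift [ 1.69 -4.23 47.98] turn -16.88
top [ 430.3 -179.9   45.8   77.8    1.3]
top [ 461.4 -323.2   63.5   63.7   21.5]
top [ 594.6 -266.    63.    64.6    8.3]
side [ 428.  -177.4   32.5   67.3   24.3]
side [ 460.8 -325.    64.    65.4   21.3]
side [ 594.5 -268.    64.5   65.5    7.7]
```

View pics/c5.png

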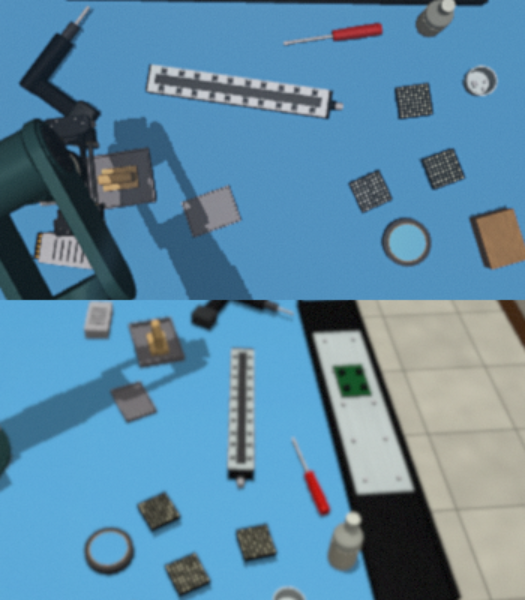

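```bash
python3 - <<'E'
from h import *
im,K,P,_=snap("top"); im2,K2,P2,_=snap("side")
print("top",dotrect(im,K,P,(397,227),thr=65))
q=proj([.42,-.18,.028],K2,P2)[0]; q=proj(ray([(397,227)],K,P,.028),K2,P2)[0]; print(q,"side",dotrect(im2,K2,P2,q,thr=80))
go(.5946,-.2668,.19,8.2)
E
```

```text
top [ 414.1 -181.7   63.2   64.4   25.8]
[285.56846108 269.18417256] side [ 413.6 -184.5   65.6   64.8   23.2]
t 17.3 tcp [0.428  0.3112 0.1819] jaw 8.12 tilt [-0.0036 -0.0022  0.    ] w 0.0938 F [-0.7  0.2 -1. ] q6 0.38
  shift [-0.75  8.33 59.57] turn -0.08
```

Emit:
carry_out:
  targets:
    - [0,-0.7,0.3,2,0]
    - [0,0,0.52,3.7,0]
    - [0,0,0.52,3.7,0]
    - [0,0,0.52,3.7,0]
    - [0,0,0.52,3.7,0]
    - [0,0,0.52,3.7,0]
    - [0,0,0.52,3.7,0]
    - [0,0,0.52,3.7,0]
    - [0,0,0.52,3.7,0]
    - [0,0,0.52,3.7,0]
    - [0,0,0.52,3.7,0]
    - [0,0,0.52,3.7,0]
    - [0,0,0.52,3.7,0]
    - [0,0,0.52,3.7,0]
    - [0,0,0.52,3.7,0]
    - [0,0,0.52,3.7,0]
    - [0,0,0.3,2,0]
    - [0,0,0,0,0]
    - [0,0,0,0,0]

```text
time: 19.2
tool_pos: [0.5954, -0.2647, 0.189]
ee_rot: [-2.353, 1.566, 2.5]
wrist_force: [-0.1, 0.2, 0.1]
width: 0.0939
```

```bash
python3 - <<'E'
from h import *
go(.5946,-.2668,.008,8.2)
E
```

```text
t 19.2 tcp [ 0.5954 -0.2647  0.189 ] jaw 8.1 tilt [-0.0035  0.0026  0.    ] w 0.0939 F [-0.1  0.2  0.1] q6 -0.65
  shift [18.1  -0.05  0.25] turn -0.1
```

Emit:
carry_out:
  targets:
    - [0,3.5,-0.05,0.2,0]
    - [0,4,0,0,0]
    - [0,4,0,0,0]
    - [0,3,0,0,0]
    - [0,2,0,0,0]
    - [0,1,0,0,0]
    - [0,0.6,0,0,0]
    - [0,0,0,0,0]
    - [0,0,0,0,0]

```text
time: 20.1
tool_pos: [0.5969, -0.2676, 0.012]
ee_rot: [0.915, 1.568, -0.513]
wrist_force: [0.7, 0.2, -0.3]
width: 0.0945
```

```bash
python3 - <<'E'
from h import *
go(.5946,-.2668,.007,8.2)
E
```

```text
t 20.1 tcp [ 0.5969 -0.2676  0.012 ] jaw 8.14 tilt [ 0.0023 -0.0013  0.    ] w 0.0945 F [ 0.7  0.2 -0.3] q6 -0.65
  shift [ 0.5  -0.22 -0.11] turn -0.06
```

Emit:
carry_out:
  targets:
    - [0,0.5,-0.2,-0.1,0]
    - [0,0,0,0,0]
    - [0,0,0,0,0]
    - [1,0,0,0,0]
    - [1,0,0,0,0]
    - [1,0,0,0,0]
    - [1,0,0,0,0]
    - [1,0,0,0,0]
    - [1,0,0,0,0]
    - [1,0,0,0,0]
    - [1,0,0,0,0]

```text
time: 21.2
tool_pos: [0.594, -0.2668, 0.0054]
ee_rot: [0.815, 1.57, -0.614]
wrist_force: [0.2, 0.5, 0.2]
width: 0.0633
```

```bash
python3 - <<'E'
from h import *
go(.5946,-.2668,.007,8.2)
go(.5946,-.2668,.007,8.2)
E
```

```text
t 21.2 tcp [ 0.594  -0.2668  0.0054] jaw 8.12 tilt [ 0.0003 -0.0002  0.    ] w 0.0633 F [0.2 0.5 0.2] q6 -0.65
  shift [-0.16  0.06  0.01] turn -0.08
t 21.2 tcp [ 0.594  -0.2668  0.0054] jaw 8.12 tilt [ 0.0003 -0.0002  0.    ] w 0.0633 F [0.2 0.5 0.2] q6 -0.65
  shift [-0.16  0.06  0.01] turn -0.08
```

Emit:
carry_out:
  targets:
    - [1,-1,0,0,0]
    - [1,-2,0,0,0]
    - [1,-3,0,0,0]
    - [1,-3,0,0,0]
    - [1,-1.5,0,0,0]
    - [1,0,0,0,7.7]
    - [1,0,0,0,7.67]
    - [1,0,0,0,0]
    - [1,0,0,0,0]

```text
time: 22.1
tool_pos: [0.5935, -0.2666, 0.1099]
ee_rot: [-1.859, 1.57, 2.73]
wrist_force: [0.6, 0.7, -0.4]
width: 0.0635
```

```bash
python3 - <<'E'
from h import *
go(.5914,-.0504,.06,-7.25)
E
```

```text
t 22.1 tcp [ 0.5935 -0.2666  0.1099] jaw -7.09 tilt [-0.0009  0.0004  0.    ] w 0.0635 F [ 0.6  0.7 -0.4] q6 -0.39
  shift [  5.    -2.87 -21.43] turn 0.16
```

Emit:
carry_out:
  targets:
    - [1,0,-0.17,-1.43,0.16]
    - [1,0,-0.45,-3.4,0]
    - [1,0,-0.45,-3.4,0]
    - [1,0,-0.45,-3.4,0]
    - [1,0,-0.45,-3.4,0]
    - [1,0,-0.45,-3.4,0]
    - [1,0,-0.3,-2,0]
    - [1,0,-0.15,-1,0]
    - [1,2,0,0,0]
    - [1,2,0,0,0]
    - [1,1.5,0,0,0]
    - [1,0.7,0,0,0]
    - [1,0,0,0,0]
    - [1,0,0,0,0]

```text
time: 23.5
tool_pos: [0.5935, -0.0508, 0.049]
ee_rot: [1.428, 1.57, -0.272]
wrist_force: [0.5, -0.8, -1.3]
width: 0.064
```

```bash
python3 - <<'E'
from h import *
go(.5914,-.0504,.0254,-7.25)
im,K,P,_=snap("top"); a=cv2.resize(im[130:210,310:410],None,fx=4,fy=4,interpolation=cv2.INTER_CUBIC)
im,K,P,_=snap("side"); b=cv2.resize(im[190:270,290:390],None,fx=4,fy=4,interpolation=cv2.INTER_CUBIC)
cv2.imwrite("pics/c6.png",np.hstack([a,b]))
E
```

```text
t 23.5 tcp [ 0.5935 -0.0508  0.049 ] jaw -7.43 tilt [ 0.001  -0.0003  0.    ] w 0.064 F [ 0.5 -0.8 -1.3] q6 -0.05
  shift [ 2.36 -0.21 -0.02] turn -0.18
```

View pics/c6.png

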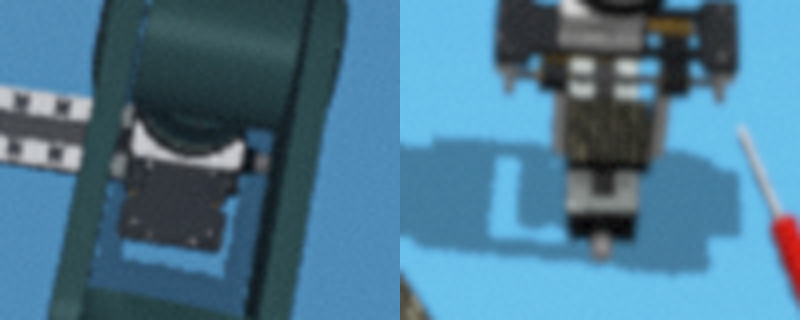

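The tile is held level above bay 1 and centred on the bar. I'll correct 2 mm sideways, then press.

Emit:
carry_out:
  targets:
    - [1,0.3,-0.2,0,0]
    - [1,0.4,0,0,0]
    - [1,0.3,0,0,0]
    - [1,0.3,0,0,0]
    - [1,0.2,0,0,0]
    - [1,0,0,0,0]
    - [1,0,0,0,0]

```text
time: 24.3
tool_pos: [0.5914, -0.0503, 0.0336]
ee_rot: [1.548, 1.57, -0.152]
wrist_force: [0.4, 0.2, -0.4]
width: 0.0637
```

Emit:
carry_out:
  targets:
    - [1,0.2,0,0,0]
    - [1,0.2,0,0,0]
    - [1,0,0,0,0]
    - [1,0,0,0,0]

```text
time: 24.7
tool_pos: [0.5922, -0.0503, 0.0319]
ee_rot: [1.586, 1.567, -0.114]
wrist_force: [-0.5, 0.3, 6.7]
width: 0.0638
```

Emit:
carry_out:
  targets:
    - [1,0.2,0,0,0]
    - [1,0.2,0,0,0]
    - [1,0,0,0,0]
    - [1,0,0,0,0]

```text
time: 25.1
tool_pos: [0.5913, -0.0501, 0.0256]
ee_rot: [1.869, 1.57, 0.169]
wrist_force: [1.7, 1.2, -1.6]
width: 0.0635
```

Emit:
carry_out:
  targets:
    - [1,0.2,0,0,0]
    - [1,0.2,0,0,0]
    - [1,0,0,0,0]
    - [1,0,0,0,0]

```text
time: 25.5
tool_pos: [0.5914, -0.0502, 0.0234]
ee_rot: [1.511, 1.57, -0.189]
wrist_force: [-1.8, 1.2, 10.2]
width: 0.0636
```

Snapped home: the TCP is at 23.4 mm as predicted, with 10 N. I'll release and go to the next tile, at (461,-324), 21.4°.

Emit:
carry_out:
  targets:
    - [1,0.1,0,0,0]
    - [1,0,0,0,0]
    - [1,-0.3,0,0,0]
    - [0,0,0,0,0]
    - [0,0,0,0,0]
    - [0,0,0,0,0]
    - [0,0,0,0,0]
    - [0,0,0,0,0]
    - [0,-2,0,0,0]
    - [0,-4,0,0,0]
    - [0,-4,0,0,0]
    - [0,-3,0,0,0]
    - [0,0,0,0,-8.5]
    - [0,0,0,0,-8.5]
    - [0,0,0,0,-8.5]
    - [0,0,0,0,-3.2]
    - [0,0,0,0,0]

```text
time: 27.2
tool_pos: [0.5909, -0.0503, 0.1533]
ee_rot: [-1.448, 1.571, -2.647]
wrist_force: [-0.3, -1.0, -0.4]
width: 0.0941
```

```bash
python3 - <<'E'
from h import *
go(.461,-.3241,.15,21.4)
E
```

```text
t 27.2 tcp [ 0.5909 -0.0503  0.1533] jaw 21.28 tilt [-0.0002 -0.0001  0.    ] w 0.0941 F [-0.3 -1.  -0.4] q6 -0.55
  shift [  0.33 -22.04  20.8 ] turn -0.12
```

Emit:
carry_out:
  targets:
    - [0,0,-1.04,0.8,0]
    - [0,0,-3,3,0]
    - [0,0,-3,3,0]
    - [0,0,-3,3,0]
    - [0,0,-3,3,0]
    - [0,0,-3,3,0]
    - [0,0,-3,2.5,0]
    - [0,0,-2,1.5,0]
    - [0,0,-1,1,0]
    - [0,0,0,0,0]
    - [0,0,0,0,0]
    - [0,0,0,0,0]
    - [0,0,0,0,0]

```text
time: 28.5
tool_pos: [0.4619, -0.323, 0.1534]
ee_rot: [1.968, 1.571, 0.771]
wrist_force: [0.3, 0.5, 0.5]
width: 0.0943
```

```bash
python3 - <<'E'
from h import *
go(.461,-.3241,.0055,21.4)
im2,K2,P2,_=snap("side"); print(dotrect(im2,K2,P2,(305,314),thr=80)) 
go(.461,-.3241,.0055,21.4)
E
```

```text
t 28.5 tcp [ 0.4619 -0.323   0.1534] jaw 21.4 tilt [0.0002 0.0002 0.    ] w 0.0943 F [0.3 0.5 0.5] q6 -1.08
  shift [14.79 -0.13  0.08] turn -0.0
[ 460.1 -323.1   65.2   64.9   20.1]
t 28.55 tcp [ 0.4618 -0.3231  0.1534] jaw 21.39 tilt [0.0001 0.0001 0.    ] w 0.0939 F [ 0.2 -0.3  0.8] q6 -1.08
  shift [14.79 -0.12  0.07] turn -0.01
```

Emit:
carry_out:
  targets:
    - [0,3,-0.1,0.1,0]
    - [0,4,0,0,0]
    - [0,3,0,0,0]
    - [0,2.4,0,0,0]
    - [0,1.4,0,0,0]
    - [0,0.8,0,0,0]
    - [0,0.2,0,0,0]
    - [0,0,0,0,0]
    - [1,0,0,0,0]
    - [1,0,0,0,0]
    - [1,0,0,0,0]
    - [1,0,0,0,0]
    - [1,0,0,0,0]
    - [1,0,0,0,0]
    - [1,0,0,0,0]
    - [1,0,0,0,0]
    - [1,0,0,0,0]

```text
time: 30.25
tool_pos: [0.461, -0.3256, 0.0058]
ee_rot: [0.569, 1.57, -0.63]
wrist_force: [1.3, 0.4, 3.4]
width: 0.0639
```

```bash
python3 - <<'E'
from h import *
go(.461,-.3241,.0055,21.4)
E
```

```text
t 30.25 tcp [ 0.461  -0.3256  0.0058] jaw 21.29 tilt [ 0.0008 -0.0006  0.    ] w 0.0639 F [1.3 0.4 3.4] q6 -1.09
  shift [ 0.03  0.06 -0.14] turn -0.11
```

Emit:
carry_out:
  targets:
    - [1,-1,0,0,0]
    - [1,-2,0,0,0]
    - [1,-3,0,0,0]
    - [1,-3,0,0,0]
    - [1,-1.5,0,0,0]
    - [1,0,0,0,7.2]
    - [1,0,0,0,7.2]
    - [1,0,0,0,7.2]
    - [1,0,0,0,6.95]
    - [1,0,0,0,0]
    - [1,0,0,0,0]

```text
time: 31.35
tool_pos: [0.4602, -0.3251, 0.1098]
ee_rot: [-2.024, 1.57, 2.564]
wrist_force: [0.1, 0.2, -0.9]
width: 0.0635
```

```bash
python3 - <<'E'
from h import *
go(.5997,.015,.06,-7.25)
E
```

```text
t 31.35 tcp [ 0.4602 -0.3251  0.1098] jaw -7.12 tilt [-0.0011  0.0007  0.    ] w 0.0635 F [ 0.1  0.2 -0.9] q6 -0.59
  shift [  4.99   9.63 -35.48] turn 0.13
```

Emit:
carry_out:
  targets:
    - [1,0,0.45,-1.7,0.13]
    - [1,0,1,-3.7,0]
    - [1,0,1,-3.7,0]
    - [1,0,1,-3.7,0]
    - [1,0,1,-3.7,0]
    - [1,0,1,-3.7,0]
    - [1,0,1,-3.7,0]
    - [1,0,1,-3.7,0]
    - [1,0,1,-3.7,0]
    - [1,0,0.8,-2.7,0]
    - [1,0,0.38,-1.48,0]
    - [1,0,0,0,0]
    - [1,2,0,0,0]
    - [1,2,0,0,0]
    - [1,1,0,0,0]
    - [1,0,0,0,0]
    - [1,0,0,0,0]
    - [1,0,0,0,0]

```text
time: 33.15
tool_pos: [0.6026, 0.0135, 0.0618]
ee_rot: [1.534, 1.568, -0.166]
wrist_force: [-0.1, -0.3, -0.2]
width: 0.0638
```

```bash
python3 - <<'E'
from h import *
go(.5997,.015,.0334,-7.25)
im,K,P,_=snap("side"); b=cv2.resize(im[170:270,270:400],None,fx=4,fy=4,interpolation=cv2.INTER_CUBIC)
cv2.imwrite("pics/c7.png",b)
go(.5997,.015,.0334,-7.25)
E
```

```text
t 33.15 tcp [0.6026 0.0135 0.0618] jaw -7.42 tilt [ 0.0024 -0.0004  0.    ] w 0.0638 F [-0.1 -0.3 -0.2] q6 0.06
  shift [ 2.84 -0.31 -0.11] turn -0.17
t 33.2 tcp [0.6026 0.0137 0.0619] jaw -7.4 tilt [ 0.0025 -0.0004  0.    ] w 0.0637 F [ 1.1 -0.2 -0.4] q6 0.06
  shift [ 2.84 -0.31 -0.09] turn -0.15
```

View pics/c7.png

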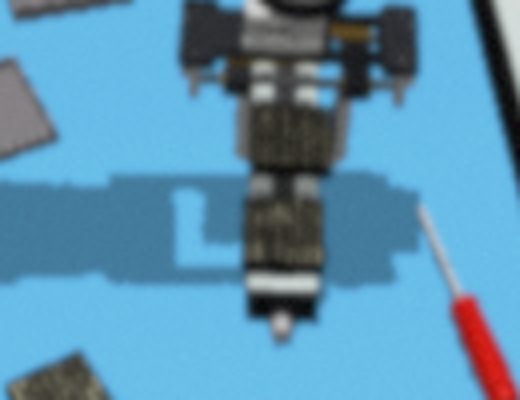

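Tile 1 is seated in bay 1, and the second tile hovers over bay 2, held level.

Emit:
carry_out:
  targets:
    - [1,0.5,-0.2,-0.05,-0.15]
    - [1,0.7,-0.1,-0.05,0]
    - [1,0.6,0,0,0]
    - [1,0.4,0,0,0]
    - [1,0.2,0,0,0]
    - [1,0,0,0,0]
    - [1,0,0,0,0]

```text
time: 33.9
tool_pos: [0.599, 0.0155, 0.0364]
ee_rot: [1.074, 1.571, -0.623]
wrist_force: [0.7, -0.2, -0.9]
width: 0.0632
```

Emit:
carry_out:
  targets:
    - [1,0.2,0,0,0]
    - [1,0.2,0,0,0]
    - [1,0,0,0,0]
    - [1,0,0,0,0]

```text
time: 34.3
tool_pos: [0.5999, 0.0153, 0.0335]
ee_rot: [1.541, 1.568, -0.157]
wrist_force: [1.7, -1.3, 3.5]
width: 0.0633
```

Emit:
carry_out:
  targets:
    - [1,0.2,0,0,0]
    - [1,0.2,0,0,0]
    - [1,0,0,0,0]
    - [1,0,0,0,0]

```text
time: 34.7
tool_pos: [0.6, 0.015, 0.0304]
ee_rot: [1.377, 1.568, -0.321]
wrist_force: [0.7, -0.8, 6.6]
width: 0.0637
```

Emit:
carry_out:
  targets:
    - [1,0.2,0,0,0]
    - [1,0.2,0,0,0]
    - [1,0,0,0,0]
    - [1,0,0,0,0]

```text
time: 35.1
tool_pos: [0.5994, 0.0151, 0.0239]
ee_rot: [1.189, 1.57, -0.508]
wrist_force: [4.2, -0.7, -1.1]
width: 0.0637
```

Emit:
carry_out:
  targets:
    - [1,0.15,0,0,0]
    - [1,0.1,0,0,0]
    - [1,0,0,0,0]
    - [1,0,0,0,0]

```text
time: 35.5
tool_pos: [0.5994, 0.0151, 0.0239]
ee_rot: [1.194, 1.569, -0.503]
wrist_force: [-0.5, -0.8, 7.5]
width: 0.0636
```

Home in bay 2. I'll release and take the last tile with jaw -65.5°, which keeps the fingers clear of the roll.

Emit:
carry_out:
  targets:
    - [1,-0.3,0,0,0]
    - [0,0,0,0,0]
    - [0,0,0,0,0]
    - [0,0,0,0,0]
    - [0,0,0,0,0]
    - [0,0,0,0,0]
    - [0,-2,0,0,0]
    - [0,-4,0,0,0]
    - [0,-4,0,0,0]
    - [0,-3,0,0,0]
    - [0,0,0,0,8.3]
    - [0,0,0,0,8.3]
    - [0,0,0,0,8.3]
    - [0,0,0,0,8.3]
    - [0,0,0,0,8.3]
    - [0,0,0,0,8.3]
    - [0,0,0,0,8.3]
    - [0,0,0,0,0]
    - [0,0,0,0,0]

```text
time: 37.4
tool_pos: [0.5988, 0.0155, 0.1549]
ee_rot: [-0.435, 1.571, 3.14]
wrist_force: [0.0, -0.3, 0.1]
width: 0.0939
```

```bash
python3 - <<'E'
from h import *
im,K,P,_=snap("top"); im2,K2,P2,_=snap("side")
print(dotrect(im,K,P,(397,227),thr=65),dotrect(im2,K2,P2,(285.6,269.2),thr=80))
go(.4139,-.183,.15,-65.5)
E
```

```text
[ 414.1 -181.7   63.3   64.2   25.7] [ 413.8 -184.8   65.5   65.4   23.4]
t 37.5 tcp [0.5988 0.0155 0.1548] jaw -65.22 tilt [-0.0001 -0.      0.    ] w 0.094 F [-0.6  0.6  0.5] q6 1.07
  shift [ 0.49 10.28 25.11] turn 0.28
```

Emit:
carry_out:
  targets:
    - [0,0,0.6,1.5,0.28]
    - [0,0,1.5,3.6,0]
    - [0,0,1.5,3.6,0]
    - [0,0,1.5,3.6,0]
    - [0,0,1.5,3.6,0]
    - [0,0,1.5,3.6,0]
    - [0,0,1.2,3,0]
    - [0,0,0.7,1.8,0]
    - [0,0,0.28,0.8,0]
    - [0,0,0,0,0]
    - [0,3,0,0,0]
    - [0,4,0,0,0]
    - [0,3,0,0,0]
    - [0,1.5,0,0,0]
    - [0,0,0,0,0]
    - [0,0,0,0,0]
    - [0,0,0,0,0]

```text
time: 39.2
tool_pos: [0.4141, -0.1821, 0.0414]
ee_rot: [2.2, 1.568, -0.516]
wrist_force: [-0.2, -0.4, 0.9]
width: 0.0937
```

```bash
python3 - <<'E'
from h import *
go(.4139,-.183,.0055,-65.5)
E
```

```text
t 39.2 tcp [ 0.4141 -0.1821  0.0414] jaw -65.57 tilt [ 0.0026 -0.0015  0.    ] w 0.0937 F [-0.2 -0.4  0.9] q6 0.6
  shift [3.59 0.06 0.06] turn -0.07
```

Emit:
carry_out:
  targets:
    - [0,1.5,0,0,0]
    - [0,1.2,0,0,0]
    - [0,0.7,0,0,0]
    - [0,0.2,0,0,0]
    - [0,0,0,0,0]
    - [1,0,0,0,0]
    - [1,0,0,0,0]
    - [1,0,0,0,0]
    - [1,0,0,0,0]
    - [1,0,0,0,0]
    - [1,0,0,0,0]
    - [1,0,0,0,0]
    - [1,0,0,0,0]
    - [1,0,0,0,0]

```text
time: 40.6
tool_pos: [0.4129, -0.182, 0.0041]
ee_rot: [1.934, 1.57, -0.783]
wrist_force: [0.4, 0.5, 2.2]
width: 0.0636
```

```bash
python3 - <<'E'
from h import *
go(.4139,-.183,.0055,-65.5)
E
```

```text
t 40.6 tcp [ 0.4129 -0.182   0.0041] jaw -65.62 tilt [ 0.0004 -0.0004  0.    ] w 0.0636 F [0.4 0.5 2.2] q6 0.6
  shift [-0.14  0.13 -0.05] turn -0.12
```

Emit:
carry_out:
  targets:
    - [1,-1,0,0,0]
    - [1,-2,0,0,0]
    - [1,-3,0,0,0]
    - [1,-3,0,0,0]
    - [1,-1.5,0,0,0]
    - [1,0,0,0,-8.34]
    - [1,0,0,0,-8.34]
    - [1,0,0,0,-8.34]
    - [1,0,0,0,-8.34]
    - [1,0,0,0,-8.34]
    - [1,0,0,0,-8.34]
    - [1,0,0,0,-8.34]
    - [1,0,0,0,0]
    - [1,0,0,0,0]

```text
time: 42.0
tool_pos: [0.4126, -0.1817, 0.109]
ee_rot: [-1.93, 1.571, 2.653]
wrist_force: [-0.3, 0.1, -0.9]
width: 0.064
```

```bash
python3 - <<'E'
from h import *
go(.6083,.0825,.06,-7.25)
E
```

```text
t 42.0 tcp [ 0.4126 -0.1817  0.109 ] jaw -7.41 tilt [-0.  0.  0.] w 0.064 F [-0.3  0.1 -0.9] q6 -0.41
  shift [  4.9   15.99 -28.73] turn -0.16
```

Emit:
carry_out:
  targets:
    - [1,0,0.9,-1.6,-0.16]
    - [1,0,1.9,-3.4,0]
    - [1,0,1.9,-3.4,0]
    - [1,0,1.9,-3.4,0]
    - [1,0,1.9,-3.4,0]
    - [1,0,1.9,-3.4,0]
    - [1,0,1.9,-3.4,0]
    - [1,0,1.9,-3.4,0]
    - [1,0,1.2,-2.2,0]
    - [1,0,0.59,-1.13,0]
    - [1,0,0,0,0]
    - [1,2,0,0,0]
    - [1,2,0,0,0]
    - [1,1,0,0,0]
    - [1,0,0,0,0]
    - [1,0,0,0,0]
    - [1,0,0,0,0]

```text
time: 43.7
tool_pos: [0.6077, 0.0832, 0.0604]
ee_rot: [1.671, 1.568, -0.024]
wrist_force: [-0.2, 0.4, -0.2]
width: 0.0633
```

```bash
python3 - <<'E'
from h import *
go(.6083,.0825,.0334,-7.25)
im,K,P,_=snap("side"); b=cv2.resize(im[150:270,260:400],None,fx=4,fy=4,interpolation=cv2.INTER_CUBIC)
cv2.imwrite("pics/c8.png",b)
go(.6083,.0825,.0334,-7.25)
E
```

```text
t 43.7 tcp [0.6077 0.0832 0.0604] jaw -7.11 tilt [ 0.0025 -0.0001  0.    ] w 0.0633 F [-0.2  0.4 -0.2] q6 0.17
  shift [2.7  0.06 0.06] turn 0.14
t 43.75 tcp [0.6077 0.0833 0.0604] jaw -7.11 tilt [ 0.0026 -0.0001  0.    ] w 0.0634 F [-0.5  0.5 -0.8] q6 0.17
  shift [2.7  0.06 0.07] turn 0.14
```

View pics/c8.png

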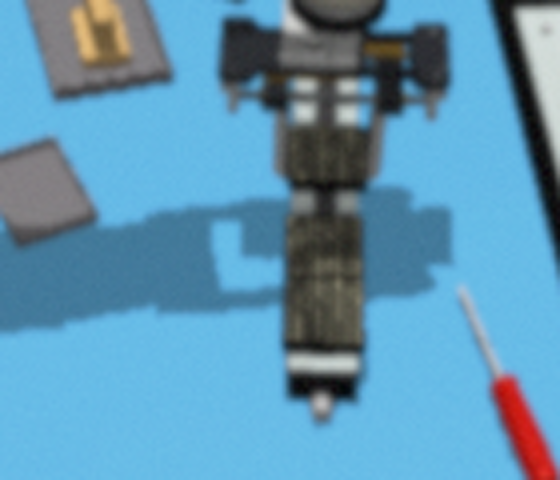

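Bays 1 and 2 are filled and flush, and the third tile is above bay 3.

Emit:
carry_out:
  targets:
    - [1,0.5,0.05,0.05,0.14]
    - [1,0.7,0,0,0]
    - [1,0.6,0,0,0]
    - [1,0.4,0,0,0]
    - [1,0.2,0,0,0]
    - [1,0,0,0,0]
    - [1,0,0,0,0]

```text
time: 44.45
tool_pos: [0.6074, 0.083, 0.0349]
ee_rot: [1.141, 1.571, -0.556]
wrist_force: [-0.3, -0.3, -1.2]
width: 0.0635
```

Emit:
carry_out:
  targets:
    - [1,0.2,0,0,0]
    - [1,0.2,0,0,0]
    - [1,0,0,0,0]
    - [1,0,0,0,0]

```text
time: 44.85
tool_pos: [0.6084, 0.0829, 0.0318]
ee_rot: [1.661, 1.568, -0.036]
wrist_force: [1.5, -0.6, 1.9]
width: 0.064
```

Emit:
carry_out:
  targets:
    - [1,0.2,0,0,0]
    - [1,0.2,0,0,0]
    - [1,0,0,0,0]
    - [1,0,0,0,0]

```text
time: 45.25
tool_pos: [0.6085, 0.0829, 0.029]
ee_rot: [1.635, 1.567, -0.061]
wrist_force: [0.9, -0.1, 6.2]
width: 0.0637
```

Emit:
carry_out:
  targets:
    - [1,0.2,0,0,0]
    - [1,0.2,0,0,0]
    - [1,0,0,0,0]
    - [1,0,0,0,0]

```text
time: 45.65
tool_pos: [0.6078, 0.0828, 0.0222]
ee_rot: [1.474, 1.57, -0.223]
wrist_force: [5.9, -0.3, -2.1]
width: 0.0635
```

Emit:
carry_out:
  targets:
    - [1,0.15,0,0,0]
    - [1,0.1,0,0,0]
    - [1,0,0,0,0]
    - [1,0,0,0,0]

```text
time: 46.05
tool_pos: [0.6079, 0.0828, 0.0222]
ee_rot: [1.464, 1.569, -0.233]
wrist_force: [0.8, -1.3, 6.0]
width: 0.0641
```

Home in bay 3. I'll release, retreat towards the base, and check from both cameras.

Emit:
carry_out:
  targets:
    - [1,-0.2,0,0,0]
    - [0,0,0,0,0]
    - [0,0,0,0,0]
    - [0,0,0,0,0]
    - [0,0,0,0,0]
    - [0,0,0,0,0]
    - [0,-2,0,0,0]
    - [0,-4,0,0,0]
    - [0,-4,0,0,0]
    - [0,-4,0,0,0]
    - [0,0,-3,0,0]
    - [0,0,-4,0,0]
    - [0,0,-4,0,0]
    - [0,0,-4,0,0]
    - [0,0,-4,0,0]
    - [0,0,-4,0,0]
    - [0,0,-3,0,0]
    - [0,0,0,0,0]
    - [0,0,0,0,0]

```text
time: 47.95
tool_pos: [0.3495, 0.1157, 0.1628]
ee_rot: [1.725, 1.569, 0.028]
wrist_force: [-0.4, 0.2, 0.3]
width: 0.0943
```

```bash
python3 - <<'E'
from h import *
o,R=state(); print(o["time"],o["tool_pos"],o["wrist_force"].round(1))
im,K,P,_=snap("top"); im2,K2,P2,_=snap("side")
u=np.array([np.cos(np.radians(82.75)),np.sin(np.radians(82.75))]); c=np.array([608.3,82.5])
for b,s in((1,-134),(2,-67),(3,0)):
    X=np.r_[(c+u*s)/1000,.046]; print(b,X[:2]*1000,proj(X,K,P)[0].round(1),proj(X,K2,P2)[0].round(1))
cv2.imwrite("pics/c9.png",np.hstack([cv2.resize(im[130:205,230:390],None,fx=3.2,fy=3.2,interpolation=cv2.INTER_CUBIC)[:240,:440],cv2.resize(im2[135:260,260:370],None,fx=2.6,fy=1.92,interpolation=cv2.INTER_CUBIC)]))
cv2.imwrite("pics/c10.png",np.vstack([im[80:300],im2[100:380]]))
E
```

```text
47.95 [0.349518   0.11574987 0.16278973] [-0.4  0.2  0.3]
1 [591.38933814 -50.42866326] [353.2 165.6] [340.5 227. ]
2 [599.84466907  16.03566837] [330.6 162.3] [340.8 210.8]
3 [608.3  82.5] [308.1 159.1] [341.  195.6]
```

View pics/c10.png

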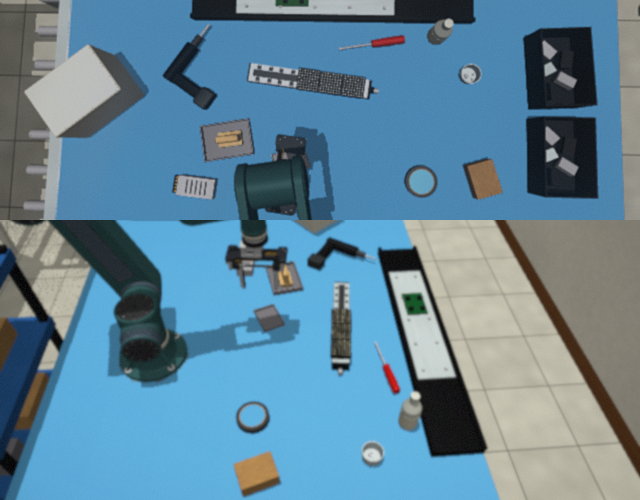

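View pics/c9.png

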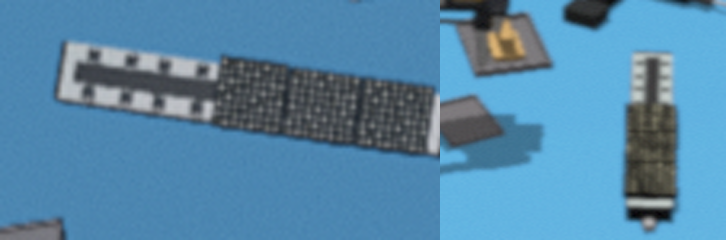

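```bash
python3 -c "
from bench import robot
print(robot.close_job())"
```

```text
the job is handed in; nothing more can be done
None
```

I rubbed the tape with the felt block from the gland end to the plain end, and the block is back upright in the larger tray. Three tiles were on the table, and I pressed them into bays 1, 2 and 3. I handed the job in at about 48 s, and no verdict was reported.

**Rubbing:** the readings taken along the stroke showed 5 to 8 N of vertical force, a little under the 10 N asked for but inside the 3–25 N limits. I sampled it at intervals, so I don't have a continuous record.

**Tiles:** each snapped through, and the fingertip height at the end matched the expected home height within about 0.5 mm. A further push then gave 6 to 10 N with no further travel. One tile had been knocked about 4 cm aside during the run. I measured it again before picking it up.

**Last checks:** the final top and side pictures show the three tiles level and evenly spaced from the gland. The block is in the tray, no tile is left on the table, and the other objects in view look where they were. I judged the tile positions in those pictures by eye, since I did not measure them again after release. The two camera views had disagreed by up to 3 mm on tile positions, so I used values between them. No check failed.

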